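# Fetch a channel piece from its tip-out bin and set it in the jig

## Task

Tip out the bin that holds the short piece of U-shaped steel channel, take the channel out, and lay it on the steel jig plate lengthwise, pointing at the back fence, open side down. Slide it home until its end is hard against the back fence and its side hard against the side stop, then push the bin fully shut. Leave the other two bins shut and do not disturb the hammer, square, ladle and jar on the bench.

Things in the scene. Friction and masses are not known exactly. Their poses are not given: they have to be found in the camera images.
- channel_mid (a point): Centre of the U-channel piece: grey steel, 130 mm long, outside 40 x 40 mm, walls 5 mm, about 0.55 kg. z runs along it, x out of its closed back (open side faces -x), y across its side walls. Stands on end in bin 1, open side to the bin's front panel; once the bin is tipped out it lies on the sloping panel on its two wall edges, back up, foot on the bin's floor.
- bin1 (a joint): Tilt of the bin holding the channel: 0 shut, 1.0 rad tipped out to its stop. White plastic tip-out bin, one of three side by side in grey housings (they change places), hinged at the foot of its front panel, open at the top. Over-centre: falls shut below about 0.35 rad, falls softly open above about 0.55 rad.
- bin1_lip (a point): Middle of the top edge of bin 1's front panel (a round bead, radius 4 mm), 200 mm from the hinge; moves with the bin. x points into the bin, y along the edge, z up the panel. Panel 4 mm thick, 174 mm wide. Behind the shut panel a slot, 56 mm wide, is open from above down into the bin, so that a closed finger can hook the panel from behind; then comes the housing's cover.
- bin1_hinge (a point): Middle of bin 1's hinge line, at the foot of the front panel's outer face, 30 mm above the bench; axes as bin1_lip. y is the hinge axis; tipping out takes the panel's top towards the robot. Inside, the bin is 168 mm wide, its floor 4 mm above the hinge and 85 mm deep; its sides stand up to 110 mm off the panel. The housing is 165 mm deep, its cover 235 mm above the bench.
- bin2 (a joint): Tilt of the bin that holds the square tube (same kind as bin 1); stays shut.
- bin3 (a joint): Tilt of the bin that holds the angle (same kind as bin 1); stays shut.
- tube_mid (a point): Centre of the square tube standing in bin 2, 40 x 40 x 130 mm; leave it.
- angle_mid (a point): Centre of the bounding box of the L-section angle standing in bin 3, 40 x 40 x 130 mm; leave it.
- jig_corner (a point): Jig's inner corner on the plate's top, where the faces of back fence and side stop meet. x points to the fence (away from the robot), y away from the side stop (to the left), z up. Fixed steel plate, top 12 mm above the bench, free for 202 mm to -x and 132 mm to +y from here. Channel when home: centre at x -65, y +20, z +20 mm.
- hammer_grip (a point): Handle of the hammer lying on the bench; leave it.
- square_mid (a point): Engineer's square lying on the bench, stock 100 mm, blade 130 mm; leave it.
- ladle_mid (a point): Small clay casting cup, 46 mm wide, 28 mm high, with a wire handle 140 mm long, standing on the bench; leave it.
- jar_mid (a point): Amber jar, 72 mm wide, 100 mm high, standing on the bench to the left of the bins; leave it.
- jig: The jig plate, 220 (x) by 150 (y) by 12 mm, origin under its centre, axes as jig_corner. Back fence along its whole far edge; side stop along the right edge, 140 mm long from the fence. Both bars are 18 mm thick and 25 mm high above the plate.
There are look-alikes about, which are no part of the job. What is shaped like the part that bears channel_mid but blue, purple or yellow is not meant.

How it is judged (in metres and radians):
On the way, in this order (a step that is already met when the one before it is completed fails the run):
1. the bin with the channel is tipped out to its stop (value of joint bin1 above 0.9 rad), for 0.2 s.
2. the channel is out of the bin and lies on the jig plate, open side down (z of channel_mid in the frame of jig_corner below 0.026 m and x of channel_mid in the frame of jig_corner between -0.2 and 0 m and y of channel_mid in the frame of jig_corner between 0 and 0.13 m and angle between channel_mid's own x axis and vertical below 0.1 rad), for 0.2 s.
At the end, for the whole second after the job is handed in: The channel rests on the jig plate, open side down (within 0.06 rad), lengthwise square to the back fence (within 0.05 rad), its end within 3 mm of the back fence and its side within 3 mm of the side stop, at rest and released; all three bins are shut (within 0.04 rad) (x of channel_mid in the frame of jig_corner between -0.068 and -0.062 m and y of channel_mid in the frame of jig_corner between 0.017 and 0.023 m and z of channel_mid in the frame of jig_corner below 0.023 m and angle between channel_mid's own x axis and vertical below 0.06 rad and angle between the z axis of channel_mid and the x axis of jig_corner, either way round below 0.05 rad and linear speed of channel below 0.01 m/s and value of joint each of bin1, bin2, bin3 below 0.04 rad); the robot touches nothing.
It fails at once if another bin is tipped out (value of joint any of bin2, bin3 above 0.25 rad).
It fails at once if the tube or the angle is moved by more than 60 mm (distance of any of tube_mid, angle_mid from where it was at the start of the episode above 0.06 m).
It fails at once if the hammer, square, ladle or jar is moved by more than 40 mm (distance of any of hammer_grip, square_mid, ladle_mid, jar_mid from where it was at the start of the episode above 0.04 m).
It also fails if it takes over 72 s, if anything falls off the work surface, if the arm or the gripper's body presses on something with over 40 N, if the wrist force passes 120 N, or if a joint passes its speed limit or range.

## Robot

A 6-joint arm with a two-finger parallel gripper is mounted at the origin on the work surface. World frame = base frame: x ahead of the robot, y to its left, z up, the work surface at z = 0. Lengths are in mm, angles in rad, forces in N, time in s.
With the tool pointing down it reaches from about 275 to 1000 mm from the base axis. Payload 8.4 kg.
Tool frame: the origin (TCP) lies midway between the tips of the shut fingers; the grasp point (between the pads) lies 19 mm behind it; z points along the fingers, y is the line along which they close (so a half turn about z gives the same grasp; the last joint's range is limited). The gripper opens to 85 mm and grips with 20 to 120 N. Pads are 22 mm wide; open, the fingers measure 114 mm over their backs; the gripper's body (76 mm by 85 mm) begins 54 mm behind the grasp point. The pads swing forward as they close: fully open they stand 13 mm farther back than shut.
Start: joints at [-1.175, 0.353, 1.633, -0, 1.155, -0.002], TCP at [242.118, -576.2, 231.281] pointing down, gripper open.
Joint ranges: [-2.63, 2.63], [-0.92, 2.1], [0.06, 2.66], [-1.3, 4.44], [0, 2.69], [-3.02, 3.02]. Speed limits (rad/s): [2.22, 2.22, 2.79, 3.14, 3.14, 3.14].

## Interface

Orientations are given as [roll, pitch, yaw] about the fixed x, y, z axes, in that order (R = Rz(yaw) Ry(pitch) Rx(roll)).
In Python, from rig import monitor, imaging, r gives the robot as it stands.
- The arm moves only by the tool drive_tool, never from a script. Its argument "plan" is a list of rows, each an object of numbers: "x", "y", "z": the shift along the tool's x, y, z in units of 50 mm (1.0 is 50 mm); "ax", "ay", "az": the turn, a rotation vector about the tool's x, y, z in units of 6 degrees (1.0 is 6 degrees); "hand": the finger opening in mm, from 0 to 85.4. In form: [{"x": .., "y": .., "z": .., "ax": .., "ay": .., "az": .., "hand": ..}, ...]. A call has 1 to 8 rows; each row is the pose to reach, as a shift and turn from the pose commanded when the call began, along the tool's axes at that moment; what a row does not reach only later rows make up. A row lasts 1/10 s, in which the tool goes at most 50 mm and 8.59 degrees, less where a joint would pass 70% of its speed; a pose out of reach is approached as far as the arm can. A call with a gripper value outside its range is refused whole. The fingers move at their own pace and stop on an object; "grip_force" is the grip in N (left out, the last holds). Time passes only in rows, so rows that repeat a pose let the fingers close. It gives the time, the measured TCP pose, the force, the opening and the grip force at its end, in the units of the state.
- monitor.sense(): the state, without advancing time (a new reading comes with each control period).
- imaging.grab_frame(name): name is "scene" or "top" or "wrist"; returns the picture (480x640x3 uint8, red, green, blue); there is no depth.
- imaging.camera_info(name): a dict with "mtx" (3x3 intrinsics, pixels), "dist" ([k1, k2, p1, p2, k3] as OpenCV has them; the pictures are not rectified), "R" (3x3) and "t" (3): a world point X has camera coordinates R X + t. Camera axes: x right, y down, z forward; pixel columns grow to the right and rows downward; lengths in mm; the calibration is good to about 2 mm. A picture is of the moment at which its call begins: read the wrist's pose just before it. camera_info takes no time and is no camera call; for the wrist camera it gives the pose at the moment of the call.
- r.sign_off(): hands the job in; it is judged then, once.
The state is a dict: "clock": time; "qpos": joint angles; "qvel": joint speeds; "joint_efforts": joint torques, N m; "eef_pos": TCP position; "tcp_rot": TCP orientation; "contact_force": force on the tool from outside, world axes, zero at the start; "wrist_torque": the same for the moment, N m; "opening": opening from 0.0 (shut) to 1.0 (fully open); "grasp_force": force on a finger pad.
Only numpy, scipy, OpenCV 4.12 (cv2) and the standard library are available. Lean on these libraries where they do the work, as an engineer would, in place of code of your own. Each camera call takes 0.05 s, during which the arm holds its last target. There are 200 camera calls.

## Working session

There is one attempt and no reset: what is moved stays moved. The work goes in short steps, Python scripts to look and compute and a tool call to move; the robot and the scene stay as the last step left them, time stands still between calls to the robot, and variables do not carry over. Pictures are saved under pics/ and viewed, at most 10 in all, crops included, and the job is handed in when it is done.

Besides the shell and the picture viewer there is one more tool, called after "Emit:" in YAML: its name, and indented under it one key for each argument. drive_tool: Moves the arm, as the interface text tells. Its arguments: {"type":"object","properties":{"plan":{"type":"array","items":{"type":"object","properties":{"x":{"type":"number"},"y":{"type":"number"},"z":{"type":"number"},"ax":{"type":"number"},"ay":{"type":"number"},"az":{"type":"number"},"hand":{"type":"number"}}}},"grip_force":{"type":"number"}},"required":["plan"]}

```bash
ls; mkdir -p pics
python3 - <<'E'
from rig import monitor, imaging, r
import cv2, numpy as np
s=monitor.sense(); print({k:np.round(v,3).tolist() for k,v in s.items()})
for n in ("scene","top"):
    im=imaging.grab_frame(n); cv2.imwrite(f"pics/{n}0.png",im[:,:,::-1])
    c=imaging.camera_info(n); print(n,{k:np.round(v,4).tolist() for k,v in c.items()})
E
```

```text
pics
{'clock': 0.0, 'qpos': [-1.175, 0.354, 1.634, 0.0, 1.155, -0.002], 'qvel': [0.001, -0.0, 0.001, 0.0, 0.001, 0.0], 'joint_efforts': [0.003, -60.524, -34.207, 0.0, 0.009, 0.0], 'eef_pos': [241.958, -575.742, 230.577], 'tcp_rot': [-3.14, -0.0, 0.398], 'contact_force': [-0.25, 0.541, -0.164], 'wrist_torque': [0.004, -0.017, 0.023], 'grasp_force': 0.0, 'opening': 1.005}
scene {'mtx': [[494.3999, 0.0, 319.7272], [0.0, 494.3999, 241.3227], [0.0, 0.0, 1.0]], 'dist': [-0.0044, 0.0, 0.0, 0.0, 0.0], 'R': [[0.7962, 0.605, 0.0064], [0.5272, -0.6885, -0.498], [-0.2969, 0.3999, -0.8671]], 't': [-460.6173, -195.7321, 1492.1841]}
top {'mtx': [[459.2534, 0.0, 317.2564], [0.0, 459.2534, 244.84], [0.0, 0.0, 1.0]], 'dist': [-0.0056, 0.0, 0.0, 0.0, 0.0], 'R': [[0.0055, -1.0, 0.001], [-0.9923, -0.0056, -0.1237], [0.1237, -0.0003, -0.9923]], 't': [35.2413, 559.7316, 1121.0325]}
```

View pics/scene0.png

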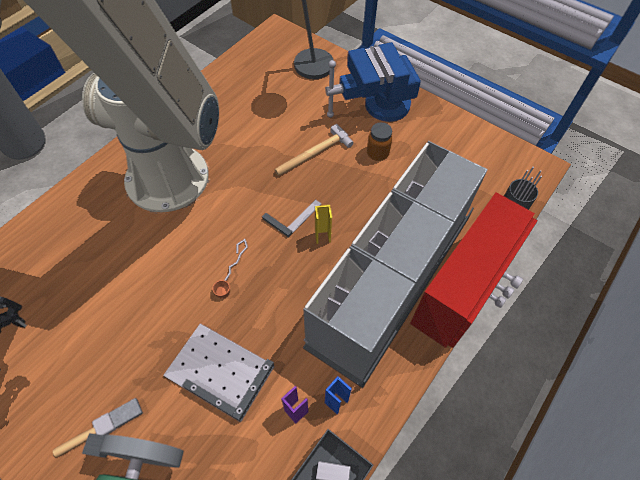

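View pics/top0.png

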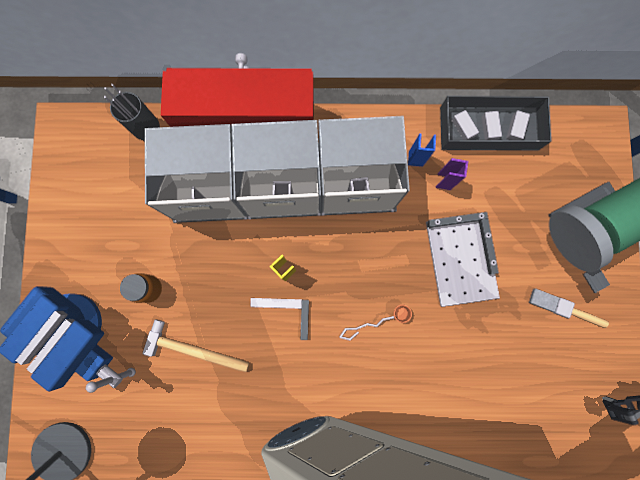

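Scene: three bins in a row (scene 440,170 / 400,225 / 355,300; top 190,185 / 275,185 / 360,185). The jig plate is at top (463,258), with its fence along the far edge and its stop on the right. The loose yellow, blue and purple channels are decoys. Next I enlarge the three bins' contents to find the channel, and measure.

```bash
cat > h.py <<'E'
from rig import monitor, imaging, r
import cv2, numpy as np
from scipy.spatial.transform import Rotation as Ro
def ray(cam,uv):
    c=imaging.camera_info(cam) if isinstance(cam,str) else cam
    p=cv2.undistortPoints(np.array(uv,float).reshape(-1,1,2),np.array(c["mtx"]),np.array(c["dist"])).reshape(-1,2)
    R=np.array(c["R"]);t=np.array(c["t"])
    return -R.T@t, np.c_[p,np.ones(len(p))]@R
def atz(cam,uv,z):
    o,d=ray(cam,uv); return o+d*((z-o[2])/d[:,2])[:,None]
def px(cam,X):
    c=imaging.camera_info(cam) if isinstance(cam,str) else cam
    return cv2.projectPoints(np.array(X,float).reshape(-1,3),cv2.Rodrigues(np.array(c["R"]))[0],np.array(c["t"],float),np.array(c["mtx"]),np.array(c["dist"]))[0].reshape(-1,2)
E
python3 - <<'E'
from h import *
t=cv2.imread('pics/top0.png'); s=cv2.imread('pics/scene0.png')
a=cv2.resize(t[110:225,140:412],(800,338),interpolation=cv2.INTER_CUBIC)
b=cv2.resize(t[205,][None],(1,1)) 
c=cv2.resize(s[135:345,300:460],(400,525),interpolation=cv2.INTER_CUBIC)
d=cv2.resize(t[205:310,425:505],(400,525),interpolation=cv2.INTER_CUBIC)
cv2.imwrite('pics/c1.png',a); cv2.imwrite('pics/c2.png',np.hstack([c,d]))
E
```

```text
(no output)
```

View pics/c1.png

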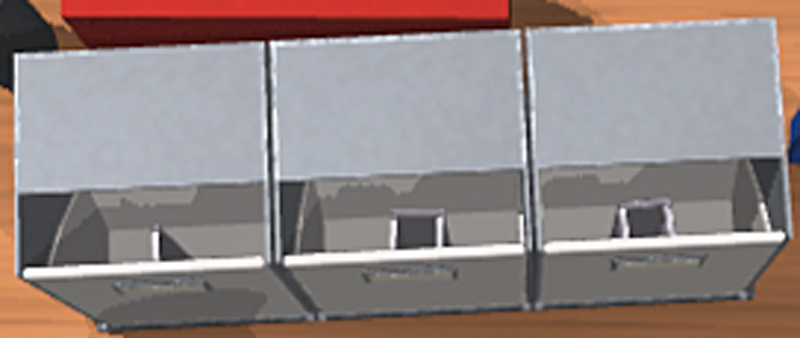

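View pics/c2.png

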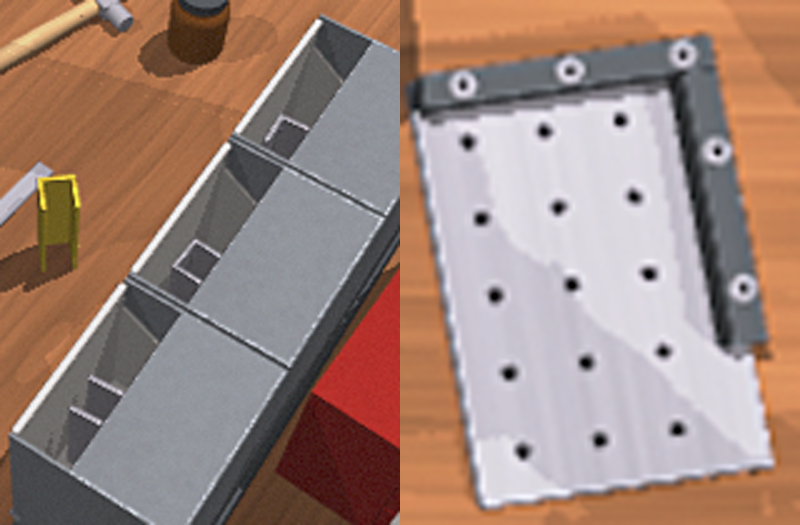

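Run:
```python
from h import *
L=atz("top",[(323.7,194.4),(407,190.3)],230); print("lip ends",L.round(1).tolist(), np.linalg.norm(L[1]-L[0]), L.mean(0).round(1))
d=L[0]-L[1]; print("bin y-axis yaw (deg from +y)",np.degrees(np.arctan2(-d[0],d[1])))
J=atz("top",[(441,306.4),(499.4,298)],12); print("plate near L,R",J.round(1).tolist(), np.linalg.norm(J[1]-J[0]))
F=atz("top",[(425+13/5,205+82/5),(425+310/5,205+37/5)],37); print("fence outer top L,R",F.round(1).tolist(),np.linalg.norm(F[1]-F[0]))
I=atz("top",[(425+20/5,205+107/5),(425+272/5,205+75/5)],37); print("fence inner top",I.round(1).tolist())
d=J[0]-J[1]; print("jig yaw near",np.degrees(np.arctan2(-d[0],d[1])))
d=F[0]-F[1]; print("jig yaw far",np.degrees(np.arctan2(-d[0],d[1])))
# scene check: project lip ends & jig
print(px("scene",np.r_[L,J,F]).round(0).tolist())
o=[("hammer",(200,352),10),("square",(290,310),10),("ladle",(402,314),20),("jar",(135,288),100),("ychan",(283,266),65),("purple",(452,173),60),("sq corner",(304,340),10),("ladlehandle",(345,333),10)]
for n,p,z in o: print(n,atz("top",[p],z).round(0).tolist())
print(imaging.camera_info("wrist"))
```

```text
lip ends [[642.9, 25.4, 230.0], [652.8, -151.2, 230.0]] 176.8881817841828 [647.8 -62.9 230. ]
bin y-axis yaw (deg from +y) 3.215015018295471
plate near L,R [[407.4, -275.1, 12.0], [429.2, -423.8, 12.0]] 150.30850054452688
fence outer top L,R [[620.6, -240.4, 37.0], [644.6, -391.8, 37.0]] 153.31386826828992
fence inner top [[607.8, -243.6, 37.0], [624.9, -371.7, 37.0]]
jig yaw near 8.354241143574304
jig yaw far 9.02253182591963
[[350.0, 246.0], [305.0, 307.0], [200.0, 321.0], [163.0, 373.0], [273.0, 358.0], [238.0, 417.0]]
hammer [[291.0, 330.0, 10.0]]
square [[396.0, 106.0, 10.0]]
ladle [[388.0, -175.0, 20.0]]
jar [[447.0, 466.0, 100.0]]
ychan [[503.0, 122.0, 65.0]]
purple [[740.0, -299.0, 60.0]]
sq corner [[322.0, 70.0, 10.0]]
ladlehandle [[340.0, -33.0, 10.0]]
{'mtx': array([[431.23462219,   0.        , 314.04041214],
       [  0.        , 431.23462219, 232.24436632],
       [  0.        ,   0.        ,   1.        ]]), 'dist': array([0.02382531, 0.        , 0.        , 0.        , 0.        ]), 'R': array([[ 3.86995402e-01, -9.22081529e-01, -4.61990864e-04],
       [-8.83585179e-01, -3.70981743e-01,  2.85744254e-01],
       [-2.63650889e-01, -1.10173504e-01, -9.58305801e-01]]), 't': array([-625.28654866,  -35.86881209,  379.05707504])}
```

Identification:
- **Middle bin** (top 280,187): closed square outline, so it's the tube.
- **Left bin** (top 194,192): one wall plus a back leg, so it's the angle.
- **Right bin** (top 359,184): back edge and two walls open to the front panel, grey. This is the channel, so it's bin 1.

Lip length measures 177 mm (given 174) and plate width 150 mm (given 150). Both agree.

Next: go above the slot.

```bash
cat >> h.py <<'E'
def to(*targets):
    """rows (units of the move call) for targets (x,y,z,roll,pitch,yaw) from the present pose"""
    s=monitor.sense(); p=np.array(s["eef_pos"]); R=Ro.from_euler("xyz",s["tcp_rot"])
    for T in targets:
        d=R.inv().apply(np.array(T[:3])-p)/50
        a=(R.inv()*Ro.from_euler("xyz",T[3:])).as_rotvec(degrees=True)/6
        print(dict(zip("x y z ax ay az".split(),np.r_[d,a].round(2).tolist())))
E
python3 -c "
from h import *
to((500,-250,330,np.pi,0,.056),(672,-63,330,np.pi,0,.056))"
```

```text
{'x': 7.28, 'y': -4.01, 'z': -1.98, 'ax': -0.01, 'ay': 0.0, 'az': 3.26}
{'x': 11.9, 'y': -6.13, 'z': -1.98, 'ax': -0.01, 'ay': 0.0, 'az': 3.26}
```

Emit:
drive_tool:
  plan:
    - {"z":-2,"hand":85}
    - {"x":11.9,"y":-6.13,"z":-2,"az":3.26,"hand":0}
    - {"x":11.9,"y":-6.13,"z":-2,"az":3.26,"hand":0}
    - {"x":11.9,"y":-6.13,"z":-2,"az":3.26,"hand":0}
    - {"x":11.9,"y":-6.13,"z":-2,"az":3.26,"hand":0}
    - {"x":11.9,"y":-6.13,"z":-2,"az":3.26,"hand":0}
    - {"x":11.9,"y":-6.13,"z":-2,"az":3.26,"hand":0}
    - {"x":11.9,"y":-6.13,"z":-2,"az":3.26,"hand":0}

```text
invalid input
```

```bash
python3 -c "
from h import *
im=imaging.grab_frame('wrist'); cv2.imwrite('pics/w1.png',im[:,:,::-1])
to((560,-63,330,np.pi,0,.056),(672,-63,330,np.pi,0,.056),(672,-63,203,np.pi,0,.056))
print(monitor.sense()['eef_pos'])"
```

```text
{'x': 9.84, 'y': -7.0, 'z': -1.98, 'ax': -0.01, 'ay': 0.0, 'az': 3.26}
{'x': 11.9, 'y': -6.13, 'z': -1.98, 'ax': -0.01, 'ay': 0.0, 'az': 3.26}
{'x': 11.9, 'y': -6.13, 'z': 0.56, 'ax': -0.01, 'ay': 0.0, 'az': 3.26}
[ 241.95511703 -575.88057814  230.72123329]
```

Emit:
drive_tool:
  plan:
    - {"x":0,"y":0,"z":-2,"ax":0,"ay":0,"az":0,"hand":0}
    - {"x":0,"y":0,"z":-2,"ax":0,"ay":0,"az":0,"hand":0}
  grip_force: 60

```text
clock: 0.35
eef_pos: [241.7, -575.1, 330.6]
tcp_rot: [-3.137, -0.0, 0.398]
contact_force: [0.6, -1.7, -0.6]
opening: 0.691
grasp_force: 0.0
```

Emit:
drive_tool:
  plan:
    - {"x":11.9,"y":-6.1,"z":0,"ax":0,"ay":0,"az":3.26,"hand":0}
    - {"x":11.9,"y":-6.1,"z":0,"ax":0,"ay":0,"az":3.26,"hand":0}
    - {"x":11.9,"y":-6.1,"z":0,"ax":0,"ay":0,"az":3.26,"hand":0}
    - {"x":11.9,"y":-6.1,"z":0,"ax":0,"ay":0,"az":3.26,"hand":0}
    - {"x":11.9,"y":-6.1,"z":0,"ax":0,"ay":0,"az":3.26,"hand":0}
    - {"x":11.9,"y":-6.1,"z":0,"ax":0,"ay":0,"az":3.26,"hand":0}
    - {"x":11.9,"y":-6.1,"z":0,"ax":0,"ay":0,"az":3.26,"hand":0}
    - {"x":11.9,"y":-6.1,"z":0,"ax":0,"ay":0,"az":3.26,"hand":0}

```text
clock: 1.15
eef_pos: [498.8, -270.3, 331.3]
tcp_rot: [3.142, 0.0, 0.056]
contact_force: [1.2, -0.6, -0.3]
opening: -0.0
grasp_force: 0.0
```

```bash
python3 -c "
from h import *
im=imaging.grab_frame('wrist'); cv2.imwrite('pics/w1.png',im[:,:,::-1])
to((580,-70,330,np.pi,0,.056),(672,-63,330,np.pi,0,.056),(672,-63,203,np.pi,0,.056))
print(monitor.sense()['eef_pos'])"
```

```text
{'x': 1.77, 'y': -3.8, 'z': 0.04, 'ax': -0.03, 'ay': -0.03, 'az': 0.03}
{'x': 3.61, 'y': -3.83, 'z': 0.05, 'ax': -0.03, 'ay': -0.03, 'az': 0.03}
{'x': 3.6, 'y': -3.83, 'z': 2.59, 'ax': -0.03, 'ay': -0.03, 'az': 0.03}
[ 502.99579517 -265.00982677  331.13407153]
```

Emit:
drive_tool:
  plan:
    - {"x":1.8,"y":-3.8,"z":0,"ax":0,"ay":0,"az":0,"hand":0}
    - {"x":1.8,"y":-3.8,"z":0,"ax":0,"ay":0,"az":0,"hand":0}
    - {"x":1.8,"y":-3.8,"z":0,"ax":0,"ay":0,"az":0,"hand":0}
    - {"x":1.8,"y":-3.8,"z":0,"ax":0,"ay":0,"az":0,"hand":0}
    - {"x":1.8,"y":-3.8,"z":0,"ax":0,"ay":0,"az":0,"hand":0}
    - {"x":1.8,"y":-3.8,"z":0,"ax":0,"ay":0,"az":0,"hand":0}

```text
clock: 1.8
eef_pos: [577.3, -75.9, 330.9]
tcp_rot: [-3.141, 0.001, 0.059]
contact_force: [-0.1, -0.4, 0.9]
opening: -0.003
grasp_force: 0.0
```

```bash
python3 -c "
from h import *
import pickle
s=monitor.sense();c=imaging.camera_info('wrist')
im=imaging.grab_frame('wrist'); cv2.imwrite('pics/w2.png',im[:,:,::-1]); pickle.dump(c,open('w2.pkl','wb'))
print(s['eef_pos'], px(c,[(642.9,25.4,230),(652.8,-151.2,230),(703,-60,235)]).round(0))"
```

```text
[577.33221841 -75.8587146  330.91423526] [[133. 108.]
 [460. 109.]
 [296.  -9.]]
```

View pics/w2.png

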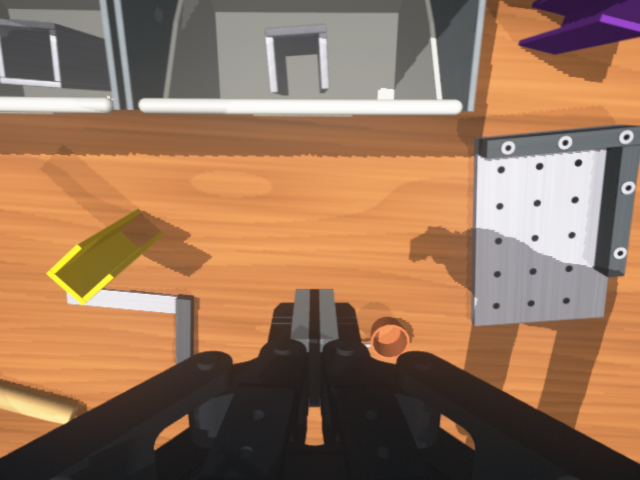

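The picture confirms it: grey U, back at (297,28), walls open towards the front panel at (277,92) and (323,90). The lip runs (138–462, 105), where I predicted it. The jig is also in view: near plate corners at (474,326) and (605,317).

```bash
python3 -c "
from h import *
import pickle
c=pickle.load(open('w2.pkl','rb'))
print('lip',atz(c,[(140,105),(461,106)],230).round(1).tolist())
print('chan top back corners',atz(c,[(265,29),(326,26)],164).round(1).tolist())
J=atz(c,[(474,326),(605,317)],12); print('plate near L R',J.round(1).tolist(),np.linalg.norm(J[0]-J[1]))
print('fence inner top L', atz(c,[(482,158)],37).round(1).tolist(),'corner top',atz(c,[(608,149)],37).round(1).tolist())
print('fence foot L',atz(c,[(482,158),(604,150)],12).round(1).tolist())
to((672,-66,330,np.pi,0,.056),(672,-66,205,np.pi,0,.056))"
```

```text
lip [[644.5, 21.4, 230.0], [654.3, -151.3, 230.0]]
chan top back corners [[695.4, -37.4, 164.0], [699.5, -77.0, 164.0]]
plate near L R [[408.7, -277.0, 12.0], [430.2, -426.9, 12.0]] 151.459024214605
fence inner top L [[608.4, -243.0, 37.0]] corner top [[623.9, -364.7, 37.0]]
fence foot L [[605.9, -252.8, 12.0], [621.1, -377.6, 12.0]]
{'x': 1.91, 'y': -0.11, 'z': 0.02, 'ax': 0.0, 'ay': 0.01, 'az': 0.02}
{'x': 1.92, 'y': -0.12, 'z': 2.52, 'ax': 0.0, 'ay': 0.01, 'az': 0.02}
```

Emit:
drive_tool:
  plan:
    - {"x":1.92,"y":-0.1,"z":0,"ax":0,"ay":0,"az":0,"hand":0}
    - {"x":1.92,"y":-0.1,"z":0,"ax":0,"ay":0,"az":0,"hand":0}
    - {"x":1.92,"y":-0.1,"z":0,"ax":0,"ay":0,"az":0,"hand":0}
    - {"x":1.92,"y":-0.1,"z":1,"ax":0,"ay":0,"az":0,"hand":0}
    - {"x":1.92,"y":-0.1,"z":1.8,"ax":0,"ay":0,"az":0,"hand":0}
    - {"x":1.92,"y":-0.1,"z":2.5,"ax":0,"ay":0,"az":0,"hand":0}
    - {"x":1.92,"y":-0.1,"z":2.5,"ax":0,"ay":0,"az":0,"hand":0}

```text
clock: 2.55
eef_pos: [668.5, -68.7, 201.0]
tcp_rot: [-3.141, 0.009, 0.055]
contact_force: [-0.5, -0.3, 0.0]
opening: -0.002
grasp_force: 0.0
```

Emit:
drive_tool:
  plan:
    - {"x":-0.2,"y":0,"z":0,"ax":0,"ay":0,"az":0,"hand":0}
    - {"x":-0.35,"y":0,"z":0,"ax":0,"ay":0,"az":0,"hand":0}
    - {"x":-0.5,"y":0,"z":0,"ax":0,"ay":0,"az":0,"hand":0}
    - {"x":-0.68,"y":0,"z":0,"ax":0,"ay":0,"az":0,"hand":0}
    - {"x":-0.86,"y":0,"z":0.02,"ax":0,"ay":0,"az":0,"hand":0}
    - {"x":-1.04,"y":0,"z":0.06,"ax":0,"ay":0,"az":0,"hand":0}
    - {"x":-1.21,"y":0,"z":0.1,"ax":0,"ay":0,"az":0,"hand":0}
    - {"x":-1.38,"y":0,"z":0.15,"ax":0,"ay":0,"az":0,"hand":0}

```text
clock: 3.35
eef_pos: [602.9, -70.7, 198.7]
tcp_rot: [-3.141, 0.0, 0.057]
contact_force: [1.2, -0.5, 1.2]
opening: -0.003
grasp_force: 0.9
```

Emit:
drive_tool:
  plan:
    - {"x":-0.16,"y":0,"z":0.08,"ax":0,"ay":0,"az":0,"hand":0}
    - {"x":-0.32,"y":0,"z":0.17,"ax":0,"ay":0,"az":0,"hand":0}
    - {"x":-0.47,"y":0,"z":0.27,"ax":0,"ay":0,"az":0,"hand":0}
    - {"x":-0.62,"y":0,"z":0.38,"ax":0,"ay":0,"az":0,"hand":0}
    - {"x":-0.76,"y":0,"z":0.48,"ax":0,"ay":0,"az":0,"hand":0}
    - {"x":-0.9,"y":0,"z":0.58,"ax":0,"ay":0,"az":0,"hand":0}
    - {"x":-1.02,"y":0,"z":0.68,"ax":0,"ay":0,"az":0,"hand":0}
    - {"x":-1.1,"y":0,"z":0.76,"ax":0,"ay":0,"az":0,"hand":0}

```text
clock: 4.15
eef_pos: [547.9, -74.0, 160.1]
tcp_rot: [-3.141, 0.001, 0.056]
contact_force: [0.0, -0.5, -0.3]
opening: 0.003
grasp_force: 0.0
```

Emit:
drive_tool:
  plan:
    - {"x":0,"y":0,"z":-1,"ax":0,"ay":0,"az":0,"hand":0}
    - {"x":-0.3,"y":0,"z":-2,"ax":0,"ay":0,"az":0,"hand":85}
    - {"x":-0.8,"y":0,"z":-3,"ax":0,"ay":0,"az":0,"hand":85}
    - {"x":-1,"y":0,"z":-3.4,"ax":0,"ay":0,"az":0,"hand":70}
    - {"x":-1,"y":0,"z":-3.4,"ax":0,"ay":0,"az":0,"hand":70}
    - {"x":-1,"y":0,"z":-3.4,"ax":0,"ay":0,"az":0,"hand":70}
    - {"x":-1,"y":0,"z":-3.4,"ax":0,"ay":0,"az":0,"hand":70}

```text
clock: 4.85
eef_pos: [498.6, -76.7, 329.5]
tcp_rot: [-3.141, 0.002, 0.056]
contact_force: [-0.4, -0.6, -0.6]
opening: 0.815
grasp_force: 0.0
```

```bash
python3 -c "
from h import *
import pickle
s=monitor.sense();c=imaging.camera_info('wrist')
im=imaging.grab_frame('wrist'); cv2.imwrite('pics/w3.png',im[:,:,::-1]); pickle.dump(c,open('w3.pkl','wb'))
print(s['eef_pos'],s['tcp_rot'])
# predicted geometry
bx=np.array([np.cos(.056),np.sin(.056),0]);by=np.array([-np.sin(.056),np.cos(.056),0]);h=np.array([646,-65,30.])
th=1.0;up=-np.sin(th)*bx+np.cos(th)*np.array([0,0,1]);n=np.cos(th)*bx+np.sin(th)*np.array([0,0,1])
P=lambda u,v,w:h+u*up+v*by+w*n
pts=[P(200,87,2),P(200,-87,2)]+[P(u,8+v,44) for u in(4,134) for v in(20,-20)]
print(np.round(pts).tolist(),px(c,pts).round(0).tolist())"
```

```text
[498.59592029 -76.71974551 329.46147564] [-3.14119640e+00  1.67202172e-03  5.64013896e-02]
[[474.0, 13.0, 140.0], [484.0, -161.0, 140.0], [665.0, -36.0, 69.0], [667.0, -76.0, 69.0], [556.0, -42.0, 139.0], [558.0, -82.0, 139.0]] [[200.0, 225.0], [418.0, 225.0], [275.0, -17.0], [324.0, -17.0], [271.0, 124.0], [325.0, 124.0]]
```

View pics/w3.png

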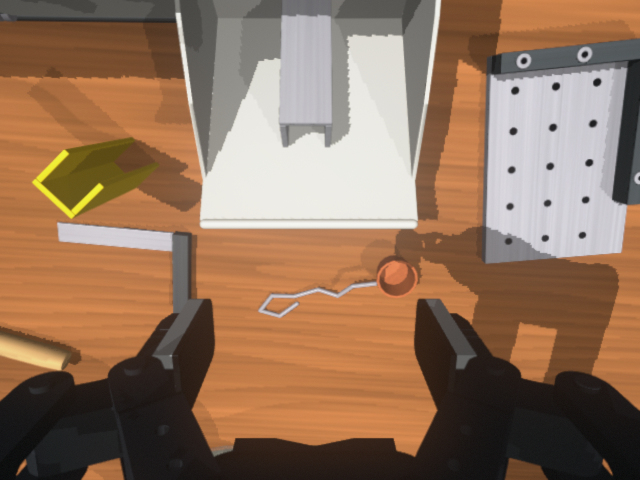

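As predicted: lip at (200–418, 225), so the bin is at its stop. The channel lies back up on the panel, its upper end at (278–331, 124), about 4 mm right of my guess.

```bash
python3 -c "
from h import *
to((601,-64,220,np.pi,0,.056),(601,-64,77,np.pi,0,.056))"
```

```text
{'x': 2.06, 'y': -0.14, 'z': 2.18, 'ax': -0.01, 'ay': 0.02, 'az': 0.01}
{'x': 2.07, 'y': -0.13, 'z': 5.04, 'ax': -0.01, 'ay': 0.02, 'az': 0.01}
```

Emit:
drive_tool:
  plan:
    - {"x":2.06,"y":-0.14,"z":0.5,"ax":0,"ay":0,"az":0,"hand":70}
    - {"x":2.06,"y":-0.14,"z":1.2,"ax":0,"ay":0,"az":0,"hand":70}
    - {"x":2.06,"y":-0.14,"z":2.2,"ax":0,"ay":0,"az":0,"hand":70}
    - {"x":2.06,"y":-0.14,"z":3.0,"ax":0,"ay":0,"az":0,"hand":70}
    - {"x":2.06,"y":-0.14,"z":3.8,"ax":0,"ay":0,"az":0,"hand":70}
    - {"x":2.06,"y":-0.14,"z":4.4,"ax":0,"ay":0,"az":0,"hand":70}
    - {"x":2.06,"y":-0.14,"z":4.8,"ax":0,"ay":0,"az":0,"hand":70}
    - {"x":2.06,"y":-0.14,"z":5.0,"ax":0,"ay":0,"az":0,"hand":70}

```text
clock: 5.7
eef_pos: [599.3, -63.6, 76.9]
tcp_rot: [-3.141, 0.006, 0.057]
contact_force: [-0.3, 0.2, -0.1]
opening: 0.822
grasp_force: 0.0
```

Emit:
drive_tool:
  plan:
    - {"x":0,"y":0,"z":0,"ax":0,"ay":0,"az":0,"hand":30}
    - {"x":0,"y":0,"z":0,"ax":0,"ay":0,"az":0,"hand":30}
    - {"x":0,"y":0,"z":0,"ax":0,"ay":0,"az":0,"hand":30}
    - {"x":0,"y":0,"z":0,"ax":0,"ay":0,"az":0,"hand":30}
    - {"x":0,"y":0,"z":0,"ax":0,"ay":0,"az":0,"hand":30}
  grip_force: 70

```text
clock: 6.2
eef_pos: [601.8, -64.1, 81.6]
tcp_rot: [3.141, -0.001, 0.056]
contact_force: [0.9, -0.8, -0.5]
opening: 0.457
grasp_force: 71.6
```

```bash
python3 -c "
from h import *
s=monitor.sense();print(s['opening'],s['grasp_force'])
to((580,-66,270,np.pi,0,.056),(536,-327.5,150,np.pi,-.571,.147))"
```

```text
0.45722852845067974 71.56041920185089
{'x': -0.43, 'y': 0.01, 'z': -3.77, 'ax': 0.0, 'ay': -0.01, 'az': 0.0}
{'x': -1.61, 'y': 5.19, 'z': -1.37, 'ax': 0.25, 'ay': 5.44, 'az': -0.84}
```

Emit:
drive_tool:
  plan:
    - {"x":0,"y":0,"z":-0.3,"ax":0,"ay":0,"az":0,"hand":30}
    - {"x":0,"y":0,"z":-0.8,"ax":0,"ay":0,"az":0,"hand":30}
    - {"x":-0.1,"y":0,"z":-1.4,"ax":0,"ay":0,"az":0,"hand":30}
    - {"x":-0.2,"y":0,"z":-2,"ax":0,"ay":0,"az":0,"hand":30}
    - {"x":-0.3,"y":0,"z":-2.6,"ax":0,"ay":0,"az":0,"hand":30}
    - {"x":-0.4,"y":0,"z":-3.2,"ax":0,"ay":0,"az":0,"hand":30}
    - {"x":-0.4,"y":0,"z":-3.8,"ax":0,"ay":0,"az":0,"hand":30}
    - {"x":-0.4,"y":0,"z":-3.8,"ax":0,"ay":0,"az":0,"hand":30}

```text
clock: 7.0
eef_pos: [583.3, -65.3, 276.0]
tcp_rot: [3.14, -0.008, 0.056]
contact_force: [1.0, 0.3, -4.7]
opening: 0.453
grasp_force: 74.3
```

```bash
python3 -c "
from h import *
s=monitor.sense();print(s['opening'],s['grasp_force'],s['eef_pos'])
to((560,-180,260,np.pi,-.3,.1),(536,-327.5,150,np.pi,-.571,.147))"
```

```text
0.4528867922950744 74.29457187652588 [583.3370198  -65.33759555 276.02325591]
{'x': -0.6, 'y': 2.26, 'z': 0.32, 'ax': 0.08, 'ay': 2.79, 'az': -0.41}
{'x': -1.26, 'y': 5.18, 'z': 2.52, 'ax': 0.26, 'ay': 5.37, 'az': -0.84}
```

Emit:
drive_tool:
  plan:
    - {"x":-0.3,"y":0.8,"z":0,"ax":0.04,"ay":1.0,"az":-0.15,"hand":30}
    - {"x":-0.5,"y":1.6,"z":0,"ax":0.06,"ay":2.0,"az":-0.3,"hand":30}
    - {"x":-0.7,"y":2.5,"z":0.3,"ax":0.1,"ay":3.0,"az":-0.45,"hand":30}
    - {"x":-0.9,"y":3.4,"z":0.8,"ax":0.15,"ay":4.0,"az":-0.6,"hand":30}
    - {"x":-1.1,"y":4.3,"z":1.5,"ax":0.2,"ay":4.9,"az":-0.75,"hand":30}
    - {"x":-1.26,"y":5.18,"z":2.2,"ax":0.26,"ay":5.37,"az":-0.84,"hand":30}
    - {"x":-1.26,"y":5.18,"z":2.52,"ax":0.26,"ay":5.37,"az":-0.84,"hand":30}
    - {"x":-1.26,"y":5.18,"z":2.52,"ax":0.26,"ay":5.37,"az":-0.84,"hand":30}

```text
clock: 7.8
eef_pos: [530.1, -328.2, 141.2]
tcp_rot: [-3.138, -0.56, 0.143]
contact_force: [0.6, 0.1, -6.9]
opening: 0.45
grasp_force: 74.3
```

```bash
python3 -c "
from h import *
s=monitor.sense();print(s['opening'],s['eef_pos'],s['tcp_rot'])
im=imaging.grab_frame('scene')[:,:,::-1]; t=imaging.grab_frame('top')[:,:,::-1]
a=cv2.resize(im[230:440,130:290],(400,525),interpolation=cv2.INTER_CUBIC); b=cv2.resize(t[195:320,410:510],(400,500),interpolation=cv2.INTER_CUBIC)
cv2.imwrite('pics/p1.png',np.hstack([a[:500],b]))
to((536,-327.5,60,np.pi,-.571,.147),(536,-327.5,30,np.pi,-.571,.147),(536,-327.5,26,np.pi,-.571,.147))"
```

```text
0.45032226443117646 [ 530.10431605 -328.24904147  141.15797874] [-3.13800394 -0.56041305  0.1431565 ]
{'x': -0.74, 'y': 0.0, 'z': 1.42, 'ax': -0.03, 'ay': 0.13, 'az': -0.06}
{'x': -1.06, 'y': 0.01, 'z': 1.93, 'ax': -0.03, 'ay': 0.13, 'az': -0.06}
{'x': -1.1, 'y': 0.01, 'z': 2.0, 'ax': -0.03, 'ay': 0.13, 'az': -0.06}
```

View pics/p1.png

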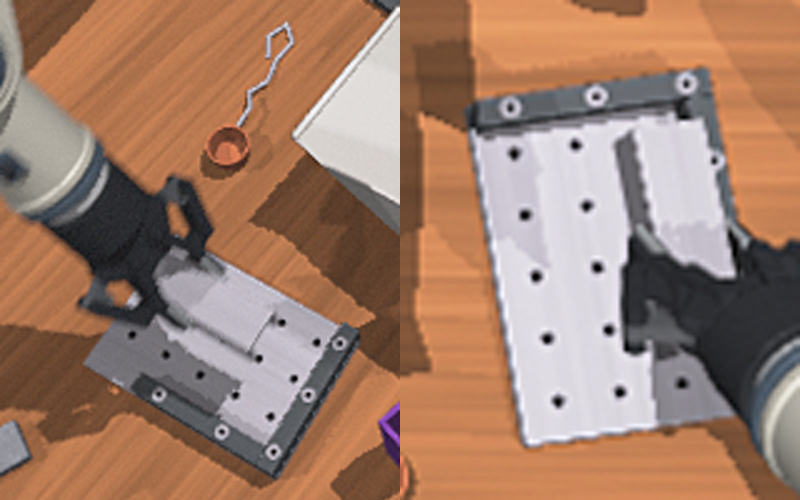

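The channel is held level at mid-length, about over the jig at right-crop (670,125), pointing at the fence. Lowering it now.

Emit:
drive_tool:
  plan:
    - {"x":-0.25,"y":0,"z":0.5,"ax":0,"ay":0.1,"az":-0.05,"hand":30}
    - {"x":-0.5,"y":0,"z":1.0,"ax":0,"ay":0.13,"az":-0.05,"hand":30}
    - {"x":-0.74,"y":0,"z":1.42,"ax":0,"ay":0.13,"az":-0.05,"hand":30}
    - {"x":-0.85,"y":0,"z":1.6,"ax":0,"ay":0.13,"az":-0.05,"hand":30}
    - {"x":-0.92,"y":0,"z":1.72,"ax":0,"ay":0.13,"az":-0.05,"hand":30}
    - {"x":-0.98,"y":0,"z":1.8,"ax":0,"ay":0.13,"az":-0.05,"hand":30}
    - {"x":-0.98,"y":0,"z":1.8,"ax":0,"ay":0.13,"az":-0.05,"hand":30}

```text
clock: 8.6
eef_pos: [539.5, -325.8, 42.3]
tcp_rot: [3.14, -0.576, 0.153]
contact_force: [0.4, -0.3, -4.1]
opening: 0.455
grasp_force: 74.6
```

```bash
python3 -c "
from h import *
s=monitor.sense();print(s['eef_pos'],s['tcp_rot'],s['contact_force'])
x,y,z=s['eef_pos']
to((x,y,z-3,np.pi,-.571,.147),(x,y,z-6,np.pi,-.571,.147),(x,y,z-9,np.pi,-.571,.147))"
```

```text
[ 539.47987058 -325.83889763   42.32672621] [ 3.14048049 -0.57601685  0.15251778] [ 0.37062256 -0.30554622 -4.10495936]
{'x': -0.03, 'y': -0.0, 'z': 0.05, 'ax': -0.02, 'ay': -0.05, 'az': 0.04}
{'x': -0.07, 'y': -0.0, 'z': 0.1, 'ax': -0.02, 'ay': -0.05, 'az': 0.04}
{'x': -0.1, 'y': -0.0, 'z': 0.15, 'ax': -0.02, 'ay': -0.05, 'az': 0.04}
```

Contact expected near z 28; lowering in small steps.

Emit:
drive_tool:
  plan:
    - {"x":-0.04,"y":0,"z":0.06,"ax":0,"ay":-0.05,"az":0.04,"hand":30}
    - {"x":-0.08,"y":0,"z":0.12,"ax":0,"ay":-0.05,"az":0.04,"hand":30}
    - {"x":-0.11,"y":0,"z":0.17,"ax":0,"ay":-0.05,"az":0.04,"hand":30}
    - {"x":-0.13,"y":0,"z":0.2,"ax":0,"ay":-0.05,"az":0.04,"hand":30}
    - {"x":-0.13,"y":0,"z":0.2,"ax":0,"ay":-0.05,"az":0.04,"hand":30}

```text
clock: 9.1
eef_pos: [539.7, -326.2, 30.8]
tcp_rot: [-3.14, -0.572, 0.147]
contact_force: [-1.6, 0.1, -2.0]
opening: 0.454
grasp_force: 75.4
```

Emit:
drive_tool:
  plan:
    - {"x":-0.011,"y":0,"z":0.017,"ax":0,"ay":0,"az":0,"hand":30}
    - {"x":-0.022,"y":0,"z":0.034,"ax":0,"ay":0,"az":0,"hand":30}
    - {"x":-0.022,"y":0,"z":0.034,"ax":0,"ay":0,"az":0,"hand":30}

```text
clock: 9.4
eef_pos: [539.8, -326.4, 29.7]
tcp_rot: [-3.141, -0.573, 0.148]
contact_force: [-8.4, 1.6, 8.6]
opening: 0.456
grasp_force: 76.5
```

On the plate (+8.6 N). Release and back off along the tool.

Emit:
drive_tool:
  plan:
    - {"x":0,"y":0,"z":0,"ax":0,"ay":0,"az":0,"hand":62}
    - {"x":0,"y":0,"z":0,"ax":0,"ay":0,"az":0,"hand":62}
    - {"x":0,"y":0,"z":0,"ax":0,"ay":0,"az":0,"hand":62}
    - {"x":0,"y":0,"z":-0.4,"ax":0,"ay":0,"az":0,"hand":62}
    - {"x":0,"y":0,"z":-1.2,"ax":0,"ay":0,"az":0,"hand":62}
    - {"x":0,"y":0,"z":-2.2,"ax":0,"ay":0,"az":0,"hand":62}
    - {"x":0,"y":0,"z":-3,"ax":0,"ay":0,"az":0,"hand":0}
    - {"x":0,"y":0,"z":-3,"ax":0,"ay":0,"az":0,"hand":0}

```text
clock: 10.2
eef_pos: [459.1, -340.4, 159.2]
tcp_rot: [3.136, -0.574, 0.15]
contact_force: [0.0, -0.1, -0.0]
opening: 0.395
grasp_force: 0.0
```

```bash
python3 -c "
from h import *
import pickle
s=monitor.sense();print(s['eef_pos'],s['tcp_rot'])
c=imaging.camera_info('wrist');im=imaging.grab_frame('wrist')[:,:,::-1]; cv2.imwrite('pics/w4.png',im); pickle.dump(c,open('w4.pkl','wb'))
C=np.array([625,-377,12.]);ex=np.array([np.cos(.147),np.sin(.147),0]);ey=np.array([-ex[1],ex[0],0]);ez=np.array([0,0,1.])
for n,P in dict(corner=(0,0,0),chan=[(-20,42,40),(-20,82,40),(-150,42,40),(-150,82,40)]).items(): print(n,px(c,np.array(P).reshape(-1,3)@np.c_[ex,ey,ez].T+C).round(0).tolist())"
```

```text
[ 459.05272551 -340.42460957  159.15817953] [ 3.13613588 -0.57406417  0.1495788 ]
corner [[388.0, 130.0]]
chan [[339.0, 127.0], [281.0, 127.0], [342.0, 317.0], [277.0, 317.0]]
```

View pics/w4.png

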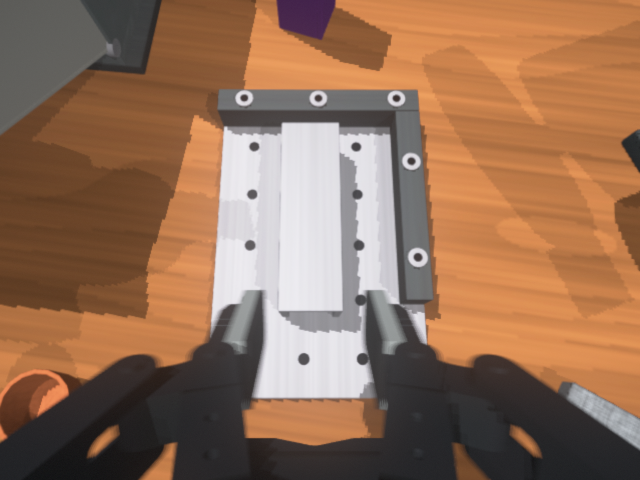

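The channel lies flat and square on the plate, corners (282,123), (339,123), (279,311), (341,311), at about jig (-82, 61). The corner prediction (388,130) also fits. Next: push it sideways onto the stop with closed fingers.

```bash
cat >> h.py <<'E'
def J(x,y,z,C=(625,-377,12),a=.147):
    c,s=np.cos(a),np.sin(a); return (C[0]+c*x-s*y, C[1]+s*x+c*y, C[2]+z, np.pi,0,a)
E
python3 -c "
from h import *
to(J(-100,112,120),J(-80,112,100),J(-80,112,9))"
```

```text
{'x': 0.71, 'y': -1.02, 'z': 1.06, 'ax': 0.03, 'ay': -5.48, 'az': 0.01}
{'x': 0.83, 'y': -1.02, 'z': 1.61, 'ax': 0.03, 'ay': -5.48, 'az': 0.01}
{'x': -0.16, 'y': -1.03, 'z': 3.14, 'ax': 0.03, 'ay': -5.48, 'az': 0.01}
```

Emit:
drive_tool:
  plan:
    - {"x":0.83,"y":-1.0,"z":0.5,"ax":0,"ay":-2,"az":0,"hand":0}
    - {"x":0.83,"y":-1.0,"z":1.0,"ax":0,"ay":-4,"az":0,"hand":0}
    - {"x":0.83,"y":-1.0,"z":1.6,"ax":0,"ay":-5.48,"az":0,"hand":0}
    - {"x":0.83,"y":-1.0,"z":1.6,"ax":0,"ay":-5.48,"az":0,"hand":0}
    - {"x":0.83,"y":-1.0,"z":1.6,"ax":0,"ay":-5.48,"az":0,"hand":0}
    - {"x":0.83,"y":-1.0,"z":1.6,"ax":0,"ay":-5.48,"az":0,"hand":0}

```text
clock: 10.85
eef_pos: [532.1, -275.8, 108.5]
tcp_rot: [3.141, 0.008, 0.151]
contact_force: [0.8, -0.6, 0.6]
opening: 0.003
grasp_force: 0.0
```

```bash
python3 -c "
from h import *
s=monitor.sense();print(s['eef_pos'],s['tcp_rot'],s['opening'])
to(J(-80,112,9),J(-80,85,9),J(-80,54.5,9),J(-80,50,9))"
```

```text
[ 532.11576062 -275.84249544  108.54166624] [3.14140339 0.00762057 0.15133828] 0.0030230111139679505
{'x': -0.05, 'y': 0.03, 'z': 1.75, 'ax': 0.0, 'ay': 0.07, 'az': 0.04}
{'x': -0.05, 'y': 0.57, 'z': 1.75, 'ax': 0.0, 'ay': 0.07, 'az': 0.04}
{'x': -0.05, 'y': 1.18, 'z': 1.75, 'ax': 0.0, 'ay': 0.07, 'az': 0.04}
{'x': -0.05, 'y': 1.27, 'z': 1.75, 'ax': 0.0, 'ay': 0.07, 'az': 0.04}
```

Emit:
drive_tool:
  plan:
    - {"x":-0.05,"y":0,"z":0.8,"ax":0,"ay":0.05,"az":0.03,"hand":0}
    - {"x":-0.05,"y":0,"z":1.5,"ax":0,"ay":0.05,"az":0.03,"hand":0}
    - {"x":-0.05,"y":0,"z":1.75,"ax":0,"ay":0.05,"az":0.03,"hand":0}
    - {"x":-0.05,"y":0.2,"z":1.75,"ax":0,"ay":0.05,"az":0.03,"hand":0}
    - {"x":-0.05,"y":0.4,"z":1.75,"ax":0,"ay":0.05,"az":0.03,"hand":0}
    - {"x":-0.05,"y":0.55,"z":1.75,"ax":0,"ay":0.05,"az":0.03,"hand":0}
    - {"x":-0.05,"y":0.7,"z":1.75,"ax":0,"ay":0.05,"az":0.03,"hand":0}
    - {"x":-0.05,"y":0.85,"z":1.75,"ax":0,"ay":0.05,"az":0.03,"hand":0}

```text
clock: 11.65
eef_pos: [533.2, -320.6, 23.4]
tcp_rot: [-3.141, -0.004, 0.144]
contact_force: [-1.1, 3.1, -0.7]
opening: 0.002
grasp_force: 1.5
```

Emit:
drive_tool:
  plan:
    - {"x":0,"y":0.1,"z":0,"ax":0,"ay":0,"az":0,"hand":0}
    - {"x":0,"y":0.2,"z":0,"ax":0,"ay":0,"az":0,"hand":0}
    - {"x":0,"y":0.27,"z":0,"ax":0,"ay":0,"az":0,"hand":0}
    - {"x":0,"y":0.32,"z":0,"ax":0,"ay":0,"az":0,"hand":0}
    - {"x":0,"y":0.32,"z":0,"ax":0,"ay":0,"az":0,"hand":0}

```text
clock: 12.15
eef_pos: [535.2, -335.7, 22.4]
tcp_rot: [-3.141, -0.003, 0.145]
contact_force: [-0.1, 1.9, -1.4]
opening: 0.003
grasp_force: 1.0
```

```bash
cat >> h.py <<'E'
def jp(a=.147):
    s=monitor.sense(); d=np.array(s['eef_pos'])-[625,-377,12]; c,n=np.cos(a),np.sin(a)
    print("jig xyz",np.round([c*d[0]+n*d[1],-n*d[0]+c*d[1],d[2]],1),"rot",np.round(s['tcp_rot'],3),"F",np.round(s['contact_force'],1),s['clock'])
E
python3 -c "
from h import *
jp(); to(J(-80,54.5,9),J(-80,50,9))"
```

```text
jig xyz [-82.8  54.   10.4] rot [-3.141e+00 -3.000e-03  1.450e-01] F [-0.1  1.9 -1.4] 12.15
{'x': 0.06, 'y': -0.01, 'z': 0.03, 'ax': -0.01, 'ay': -0.03, 'az': -0.02}
{'x': 0.06, 'y': 0.08, 'z': 0.03, 'ax': -0.01, 'ay': -0.03, 'az': -0.02}
```

Force is still only sliding friction (2 N). I'll keep pushing gently until it rises.

Emit:
drive_tool:
  plan:
    - {"x":0,"y":0.03,"z":0,"ax":0,"ay":0,"az":0,"hand":0}
    - {"x":0,"y":0.06,"z":0,"ax":0,"ay":0,"az":0,"hand":0}
    - {"x":0,"y":0.09,"z":0,"ax":0,"ay":0,"az":0,"hand":0}
    - {"x":0,"y":0.09,"z":0,"ax":0,"ay":0,"az":0,"hand":0}

```text
clock: 12.55
eef_pos: [535.1, -336.2, 22.3]
tcp_rot: [-3.135, -0.001, 0.144]
contact_force: [0.3, 20.1, 9.3]
opening: 0.001
grasp_force: 10.4
```

Against the stop (20 N). Now round to the near end.

```bash
python3 -c "
from h import *
jp(); to(J(-80,62,10),J(-80,62,70),J(-178,22,70),J(-178,22,10),J(-141,22,10))"
```

```text
jig xyz [-83.   53.5  10.3] rot [-3.135e+00 -1.000e-03  1.440e-01] F [ 0.3 20.1  9.3] 12.55
{'x': 0.06, 'y': -0.17, 'z': 0.01, 'ax': -0.07, 'ay': -0.01, 'az': -0.02}
{'x': 0.06, 'y': -0.18, 'z': -1.19, 'ax': -0.07, 'ay': -0.01, 'az': -0.02}
{'x': -1.9, 'y': 0.63, 'z': -1.2, 'ax': -0.07, 'ay': -0.01, 'az': -0.02}
{'x': -1.9, 'y': 0.63, 'z': -0.0, 'ax': -0.07, 'ay': -0.01, 'az': -0.02}
{'x': -1.16, 'y': 0.63, 'z': 0.0, 'ax': -0.07, 'ay': -0.01, 'az': -0.02}
```

Emit:
drive_tool:
  plan:
    - {"x":0,"y":-0.25,"z":0,"ax":0,"ay":0,"az":0,"hand":0}
    - {"x":0,"y":-0.25,"z":-0.7,"ax":0,"ay":0,"az":0,"hand":0}
    - {"x":0,"y":-0.25,"z":-1.3,"ax":0,"ay":0,"az":0,"hand":0}
    - {"x":-0.9,"y":0.2,"z":-1.3,"ax":0,"ay":0,"az":0,"hand":0}
    - {"x":-1.85,"y":0.58,"z":-1.3,"ax":0,"ay":0,"az":0,"hand":0}
    - {"x":-1.9,"y":0.6,"z":-1.3,"ax":0,"ay":0,"az":0,"hand":0}
    - {"x":-1.9,"y":0.6,"z":-0.6,"ax":0,"ay":0,"az":0,"hand":0}
    - {"x":-1.9,"y":0.6,"z":0,"ax":0,"ay":0,"az":0,"hand":0}

```text
clock: 13.35
eef_pos: [446.9, -384.6, 22.3]
tcp_rot: [3.14, -0.005, 0.144]
contact_force: [0.0, 0.7, 0.5]
opening: 0.0
grasp_force: 0.0
```

Emit:
drive_tool:
  plan:
    - {"x":0.1,"y":0,"z":0,"ax":0,"ay":0,"az":0,"hand":0}
    - {"x":0.22,"y":0,"z":0,"ax":0,"ay":0,"az":0,"hand":0}
    - {"x":0.34,"y":0,"z":0,"ax":0,"ay":0,"az":0,"hand":0}
    - {"x":0.44,"y":0,"z":0,"ax":0,"ay":0,"az":0,"hand":0}
    - {"x":0.54,"y":0,"z":0,"ax":0,"ay":0,"az":0,"hand":0}
    - {"x":0.62,"y":0,"z":0,"ax":0,"ay":0,"az":0,"hand":0}
    - {"x":0.68,"y":0,"z":0,"ax":0,"ay":0,"az":0,"hand":0}
    - {"x":0.7,"y":0,"z":0,"ax":0,"ay":0,"az":0,"hand":0}

```text
clock: 14.15
eef_pos: [481.0, -378.4, 23.5]
tcp_rot: [-3.141, -0.002, 0.146]
contact_force: [-7.2, -1.3, 5.2]
opening: 0.001
grasp_force: 3.5
```

```bash
python3 -c "
from h import *
jp()"
```

```text
jig xyz [-142.6   19.7   11.5] rot [-3.141e+00 -2.000e-03  1.460e-01] F [-7.2 -1.3  5.2] 14.15
```

Emit:
drive_tool:
  plan:
    - {"x":0.03,"y":0,"z":0,"ax":0,"ay":0,"az":0,"hand":0}
    - {"x":0.05,"y":0,"z":0,"ax":0,"ay":0,"az":0,"hand":0}
    - {"x":0.07,"y":0,"z":0,"ax":0,"ay":0,"az":0,"hand":0}
    - {"x":0.07,"y":0,"z":0,"ax":0,"ay":0,"az":0,"hand":0}

```text
clock: 14.55
eef_pos: [484.2, -377.9, 23.5]
tcp_rot: [-3.141, -0.002, 0.146]
contact_force: [-5.4, -0.9, 4.1]
opening: 0.004
grasp_force: 2.9
```

Still sliding (moved 3 mm); continuing.

Emit:
drive_tool:
  plan:
    - {"x":0.03,"y":0,"z":0,"ax":0,"ay":0,"az":0,"hand":0}
    - {"x":0.06,"y":0,"z":0,"ax":0,"ay":0,"az":0,"hand":0}
    - {"x":0.09,"y":0,"z":0,"ax":0,"ay":0,"az":0,"hand":0}
    - {"x":0.09,"y":0,"z":0,"ax":0,"ay":0,"az":0,"hand":0}

```text
clock: 14.95
eef_pos: [484.5, -377.7, 23.4]
tcp_rot: [-3.139, 0.005, 0.147]
contact_force: [-26.4, -8.1, 14.8]
opening: -0.0
grasp_force: 13.2
```

Hard on the fence (26 N, stalled). Back off and press the side once more.

```bash
python3 -c "
from h import *
jp(); to(J(-150,21,10),J(-150,22,70),J(-67,70,70),J(-67,70,10),J(-67,56,10),J(-67,52.5,10))"
```

```text
jig xyz [-139.1   19.9   11.4] rot [-3.139  0.005  0.147] F [-26.4  -8.1  14.8] 14.95
{'x': -0.22, 'y': -0.02, 'z': 0.03, 'ax': -0.02, 'ay': 0.04, 'az': -0.0}
{'x': -0.22, 'y': -0.04, 'z': -1.17, 'ax': -0.02, 'ay': 0.04, 'az': -0.0}
{'x': 1.44, 'y': -1.01, 'z': -1.18, 'ax': -0.02, 'ay': 0.04, 'az': -0.0}
{'x': 1.44, 'y': -1.0, 'z': 0.02, 'ax': -0.02, 'ay': 0.04, 'az': -0.0}
{'x': 1.44, 'y': -0.72, 'z': 0.02, 'ax': -0.02, 'ay': 0.04, 'az': -0.0}
{'x': 1.44, 'y': -0.65, 'z': 0.02, 'ax': -0.02, 'ay': 0.04, 'az': -0.0}
```

Emit:
drive_tool:
  plan:
    - {"x":-0.3,"y":0,"z":0,"ax":0,"ay":0,"az":0,"hand":0}
    - {"x":-0.3,"y":0,"z":-0.7,"ax":0,"ay":0,"az":0,"hand":0}
    - {"x":-0.3,"y":0,"z":-1.3,"ax":0,"ay":0,"az":0,"hand":0}
    - {"x":0.5,"y":-0.5,"z":-1.3,"ax":0,"ay":0,"az":0,"hand":0}
    - {"x":1.35,"y":-1,"z":-1.3,"ax":0,"ay":0,"az":0,"hand":0}
    - {"x":1.35,"y":-1.02,"z":-1.2,"ax":0,"ay":0,"az":0,"hand":0}
    - {"x":1.35,"y":-1.02,"z":-0.6,"ax":0,"ay":0,"az":0,"hand":0}
    - {"x":1.35,"y":-1.02,"z":0,"ax":0,"ay":0,"az":0,"hand":0}

```text
clock: 15.75
eef_pos: [549.7, -317.0, 23.3]
tcp_rot: [3.14, -0.006, 0.146]
contact_force: [-0.1, 0.1, -0.6]
opening: 0.002
grasp_force: 0.0
```

Emit:
drive_tool:
  plan:
    - {"x":0,"y":0.1,"z":0,"ax":0,"ay":0,"az":0,"hand":0}
    - {"x":0,"y":0.2,"z":0,"ax":0,"ay":0,"az":0,"hand":0}
    - {"x":0,"y":0.27,"z":0,"ax":0,"ay":0,"az":0,"hand":0}
    - {"x":0,"y":0.32,"z":0,"ax":0,"ay":0,"az":0,"hand":0}
    - {"x":0,"y":0.35,"z":0,"ax":0,"ay":0,"az":0,"hand":0}
    - {"x":0,"y":0.35,"z":0,"ax":0,"ay":0,"az":0,"hand":0}

```text
clock: 16.35
eef_pos: [551.2, -333.6, 24.0]
tcp_rot: [-3.14, -0.004, 0.144]
contact_force: [0.4, 7.5, 6.1]
opening: -0.004
grasp_force: 3.5
```

```bash
python3 -c "
from h import *
jp()"
```

```text
jig xyz [-66.6  53.7  12. ] rot [-3.14  -0.004  0.144] F [0.4 7.5 6.1] 16.35
```

Emit:
drive_tool:
  plan:
    - {"x":0,"y":0.03,"z":0,"ax":0,"ay":0,"az":0,"hand":0}
    - {"x":0,"y":0.03,"z":0,"ax":0,"ay":0,"az":0,"hand":0}
    - {"x":0,"y":-0.3,"z":0,"ax":0,"ay":0,"az":0,"hand":0}
    - {"x":-0.1,"y":-0.5,"z":-1,"ax":0,"ay":0,"az":0,"hand":0}
    - {"x":-1,"y":-0.5,"z":-2,"ax":0,"ay":0,"az":0,"hand":0}
    - {"x":-2,"y":-0.5,"z":-3,"ax":0,"ay":0,"az":0,"hand":0}
    - {"x":-2.2,"y":-0.5,"z":-4,"ax":0,"ay":0,"az":0,"hand":0}
    - {"x":-2.2,"y":-0.5,"z":-4,"ax":0,"ay":0,"az":0,"hand":0}

```text
clock: 17.15
eef_pos: [436.5, -325.8, 225.4]
tcp_rot: [3.14, -0.004, 0.144]
contact_force: [0.9, -0.5, 0.4]
opening: -0.0
grasp_force: 0.0
```

```bash
python3 -c "
from h import *
import pickle
c=imaging.camera_info('wrist');im=imaging.grab_frame('wrist')[:,:,::-1]
jp()
P=np.array([J(-65+a,20+b,40)[:3] for a in(65,-65) for b in(-20,20)]); p=px(c,P); print(p.round(0).tolist(), px(c,J(0,0,0)[:3]))
x0,y0=(p.min(0)-40).astype(int).clip(0); x1,y1=(p.max(0)+40).astype(int); k=im[y0:y1,x0:x1]; f=min(800/k.shape[1],600/k.shape[0]); cv2.imwrite('pics/w5.png',cv2.resize(k,None,fx=f,fy=f,interpolation=cv2.INTER_CUBIC)); print(x0,y0,f)"
```

```text
jig xyz [-178.9   76.7  218.1] rot [ 3.136 -0.008  0.144] F [ 0.2 -0.3  3.8] 17.2
[[437.0, -72.0], [373.0, -72.0], [422.0, 140.0], [366.0, 141.0]] [[421.32175399 -50.03967347]]
325 0 3.3333333333333335
```

View pics/w5.png

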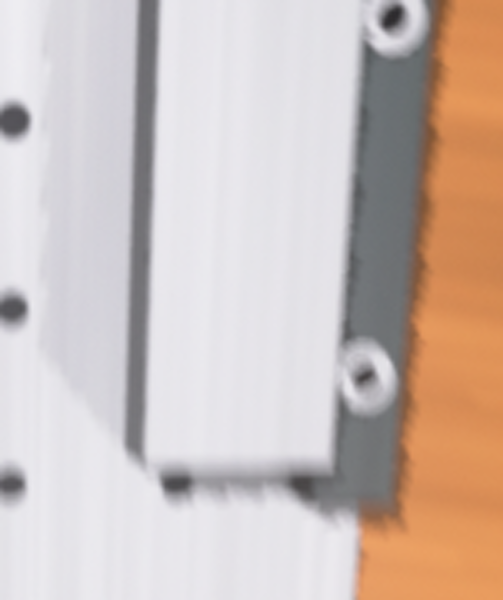

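The end sits 10 mm short of the stop's end (crop row 470 vs 510), as it must when home. The side is flush with the stop along its length (col 340–360). Now for the bin.

```bash
python3 -c "
from h import *
to(*[(x,-65+(x-649)*.056,z,np.pi,0,.056) for x,z in((445,200),(445,113))])"
```

```text
{'x': 0.88, 'y': -4.95, 'z': 0.58, 'ax': 0.05, 'ay': -0.07, 'az': 0.84}
{'x': 0.87, 'y': -4.96, 'z': 2.32, 'ax': 0.05, 'ay': -0.07, 'az': 0.84}
```

Emit:
drive_tool:
  plan:
    - {"x":0.2,"y":-1,"z":0,"ax":0,"ay":0,"az":0.3,"hand":0}
    - {"x":0.4,"y":-2,"z":0,"ax":0,"ay":0,"az":0.84,"hand":0}
    - {"x":0.6,"y":-3,"z":0,"ax":0,"ay":0,"az":0.84,"hand":0}
    - {"x":0.8,"y":-4,"z":0.3,"ax":0,"ay":0,"az":0.84,"hand":0}
    - {"x":0.87,"y":-4.95,"z":0.8,"ax":0,"ay":0,"az":0.84,"hand":0}
    - {"x":0.87,"y":-4.95,"z":1.5,"ax":0,"ay":0,"az":0.84,"hand":0}
    - {"x":0.87,"y":-4.95,"z":2.3,"ax":0,"ay":0,"az":0.84,"hand":0}
    - {"x":0.87,"y":-4.95,"z":2.3,"ax":0,"ay":0,"az":0.84,"hand":0}

```text
clock: 18.0
eef_pos: [441.9, -73.0, 104.3]
tcp_rot: [-3.139, 0.004, 0.058]
contact_force: [-0.5, 0.3, 0.2]
opening: 0.003
grasp_force: 0.0
```

```bash
python3 -c "
from h import *
s=monitor.sense();print(s['eef_pos'],s['tcp_rot'],s['contact_force'])
th=np.arange(1.05,.39,-.1)
to(*[(x,-65+(x-649)*.056,z,np.pi,0,.056) for x,z in zip(634.4-200*np.sin(th),5+200*np.cos(th))])"
```

```text
[441.94038995 -72.99059005 104.32076101] [-3.13883079  0.0043464   0.05846076] [-0.54756244  0.29532995  0.15395391]
{'x': 0.38, 'y': 0.07, 'z': -0.01, 'ax': -0.03, 'ay': 0.04, 'az': 0.02}
{'x': 0.59, 'y': 0.07, 'z': -0.34, 'ax': -0.03, 'ay': 0.04, 'az': 0.02}
{'x': 0.84, 'y': 0.07, 'z': -0.66, 'ax': -0.03, 'ay': 0.04, 'az': 0.02}
{'x': 1.12, 'y': 0.07, 'z': -0.95, 'ax': -0.03, 'ay': 0.04, 'az': 0.02}
{'x': 1.42, 'y': 0.07, 'z': -1.2, 'ax': -0.03, 'ay': 0.04, 'az': 0.02}
{'x': 1.75, 'y': 0.07, 'z': -1.43, 'ax': -0.03, 'ay': 0.04, 'az': 0.02}
{'x': 2.1, 'y': 0.07, 'z': -1.62, 'ax': -0.03, 'ay': 0.04, 'az': 0.02}
```

Emit:
drive_tool:
  plan:
    - {"x":0.35,"y":0,"z":0,"ax":0,"ay":0,"az":0,"hand":0}
    - {"x":0.5,"y":0,"z":-0.15,"ax":0,"ay":0,"az":0,"hand":0}
    - {"x":0.62,"y":0,"z":-0.32,"ax":0,"ay":0,"az":0,"hand":0}
    - {"x":0.74,"y":0,"z":-0.5,"ax":0,"ay":0,"az":0,"hand":0}
    - {"x":0.86,"y":0,"z":-0.66,"ax":0,"ay":0,"az":0,"hand":0}
    - {"x":0.99,"y":0,"z":-0.8,"ax":0,"ay":0,"az":0,"hand":0}
    - {"x":1.12,"y":0,"z":-0.93,"ax":0,"ay":0,"az":0,"hand":0}

```text
clock: 18.7
eef_pos: [501.9, -71.3, 155.4]
tcp_rot: [-3.141, -0.004, 0.057]
contact_force: [-1.0, -0.2, -0.7]
opening: -0.006
grasp_force: 0.5
```

```bash
python3 -c "
from h import *
im=imaging.grab_frame('scene')[:,:,::-1]; cv2.imwrite('pics/tmp1.png',im)
c=[]
for th in (.6,.7,.8,.9,1.0):
  bx=np.array([np.cos(.056),np.sin(.056),0]);by=np.array([-bx[1],bx[0],0])
  print(th,px('scene',np.array([649.4,-65,30])-200*np.sin(th)*bx+[0,0,200*np.cos(th)]-87*by).round())
"
```

```text
0.6 [[264. 287.]]
0.7 [[259. 286.]]
0.8 [[254. 285.]]
0.9 [[251. 285.]]
1.0 [[247. 285.]]
```

Emit:
drive_tool:
  plan:
    - {"x":0.18,"y":0,"z":-0.15,"ax":0,"ay":0,"az":0,"hand":0}
    - {"x":0.37,"y":0,"z":-0.28,"ax":0,"ay":0,"az":0,"hand":0}
    - {"x":0.55,"y":0,"z":-0.39,"ax":0,"ay":0,"az":0,"hand":0}
    - {"x":0.72,"y":0,"z":-0.49,"ax":0,"ay":0,"az":0,"hand":0}
    - {"x":0.9,"y":0,"z":-0.58,"ax":0,"ay":0,"az":0,"hand":0}
    - {"x":1.07,"y":0,"z":-0.66,"ax":0,"ay":0,"az":0,"hand":0}
    - {"x":1.26,"y":0,"z":-0.74,"ax":0,"ay":0,"az":0,"hand":0}
    - {"x":1.45,"y":0,"z":-0.8,"ax":0,"ay":0,"az":0,"hand":0}

```text
clock: 19.55
eef_pos: [574.3, -67.0, 194.7]
tcp_rot: [-3.14, -0.003, 0.057]
contact_force: [-0.9, -0.7, 1.1]
opening: 0.004
grasp_force: 0.5
```

Emit:
drive_tool:
  plan:
    - {"x":0.2,"y":0,"z":-0.05,"ax":0,"ay":0,"az":0,"hand":0}
    - {"x":0.4,"y":0,"z":-0.1,"ax":0,"ay":0,"az":0,"hand":0}
    - {"x":0.6,"y":0,"z":-0.14,"ax":0,"ay":0,"az":0,"hand":0}
    - {"x":0.8,"y":0,"z":-0.17,"ax":0,"ay":0,"az":0,"hand":0}
    - {"x":0.95,"y":0,"z":-0.18,"ax":0,"ay":0,"az":0,"hand":0}
    - {"x":1.05,"y":0,"z":-0.18,"ax":0,"ay":0,"az":0,"hand":0}
    - {"x":1.1,"y":0,"z":-0.18,"ax":0,"ay":0,"az":0,"hand":0}

```text
clock: 20.25
eef_pos: [628.7, -63.9, 203.4]
tcp_rot: [-3.14, -0.002, 0.057]
contact_force: [-0.7, 0.2, 0.4]
opening: -0.0
grasp_force: 0.0
```

Press the last few millimetres until the force shows the stop.

Emit:
drive_tool:
  plan:
    - {"x":0.06,"y":0,"z":0,"ax":0,"ay":0,"az":0,"hand":0}
    - {"x":0.12,"y":0,"z":0,"ax":0,"ay":0,"az":0,"hand":0}
    - {"x":0.16,"y":0,"z":0,"ax":0,"ay":0,"az":0,"hand":0}
    - {"x":0.16,"y":0,"z":0,"ax":0,"ay":0,"az":0,"hand":0}

```text
clock: 20.65
eef_pos: [633.3, -63.6, 203.3]
tcp_rot: [-3.14, 0.004, 0.057]
contact_force: [-12.4, -1.1, 7.8]
opening: 0.004
grasp_force: 6.2
```

Shut (12 N against the stop). Back off, then a final look.

Emit:
drive_tool:
  plan:
    - {"x":-0.6,"y":0,"z":0,"ax":0,"ay":0,"az":0,"hand":0}
    - {"x":-1.3,"y":0,"z":-0.6,"ax":0,"ay":0,"az":0,"hand":0}
    - {"x":-2,"y":0.7,"z":-1.4,"ax":0,"ay":0,"az":0,"hand":0}
    - {"x":-2.3,"y":1.4,"z":-2.3,"ax":0,"ay":0,"az":0,"hand":0}
    - {"x":-2.3,"y":2.1,"z":-3.2,"ax":0,"ay":0,"az":0,"hand":0}
    - {"x":-2.3,"y":2.4,"z":-3.6,"ax":0,"ay":0,"az":0,"hand":0}
    - {"x":-2.3,"y":2.4,"z":-3.6,"ax":0,"ay":0,"az":0,"hand":0}
    - {"x":-2.3,"y":2.4,"z":-3.6,"ax":0,"ay":0,"az":0,"hand":0}

```text
clock: 21.45
eef_pos: [528.0, -190.9, 384.2]
tcp_rot: [-3.141, -0.005, 0.055]
contact_force: [-1.0, 0.1, -0.3]
opening: -0.002
grasp_force: 0.0
```

```bash
python3 -c "
from h import *
s=monitor.sense();print(s['eef_pos'],s['contact_force'])
c=imaging.camera_info('wrist');im=imaging.grab_frame('wrist')[:,:,::-1]; cv2.imwrite('pics/w6.png',im)
print(px(c,[(644.5,21.4,230),(654.3,-151.3,230)]).round(), px(c,[J(-65+a,20+b,40)[:3] for a in(65,-65) for b in(-20,20)]).round().tolist(), px(c,[J(0,0,25)[:3]]))"
```

```text
[ 528.02214086 -190.9255504   384.17699952] [-1.02605721  0.0654876  -0.29639753]
[[-22.  10.]
 [261.  13.]] [[497.0, 92.0], [458.0, 96.0], [494.0, 213.0], [458.0, 216.0]] [[491.42000771  92.11715431]]
```

View pics/w6.png

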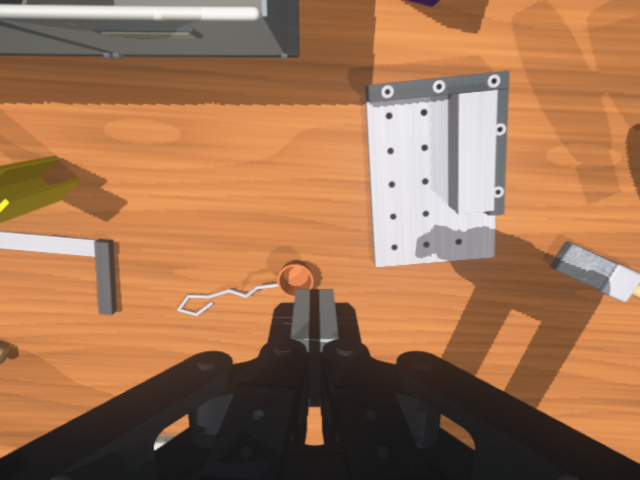

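The lip's right end is at (261,13), exactly the shut position. The channel's top face at (458–497, 92) to (458–495, 213) matches the home prediction within about 2 px. Handing in.

```bash
python3 -c "
from rig import r
print(r.sign_off())"
```

```text
the job is handed in; nothing more can be done
None
```

I tipped out the bin, laid the channel on the jig open side down, pushed it against the back fence and side stop, shut the bin, and handed the job in at about 21.5 s; `sign_off` returned no verdict, but the last picture shows channel and bin in place.

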